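Drive the stuck cross pins out of a sample jig and free the samples

ROBOT

A 6-joint arm with a two-finger parallel gripper is mounted at the origin on a cart in front of the work surface, level with it; the furniture and walls round the work are solid. World frame = base frame: x ahead of the robot, y to its left, z up, the work surface at z = 0. Lengths are in m, angles in rad, forces in N, time in s.
With the tool pointing down it reaches from about 0.325 to 0.75 m from the base axis. Payload 7.6 kg.
Tool frame: the origin (TCP) lies on the centre line of the jaws, within the pads' length; the fingertips stand 14 mm ahead of it and the grasp point (between the pads) lies 5 mm behind it; z points along the fingers, y is the line along which they close (so a half turn about z gives the same grasp; the last joint's range is limited). The gripper opens to 85 mm and grips with 20 to 120 N. Pads are 22 mm wide; open, the fingers measure 114 mm over their backs; the gripper's body (76 mm by 85 mm) begins 54 mm behind the grasp point. The pads swing forward as they close: fully open they stand 13 mm farther back than shut.
Start: joints at [-1.266, 0.052, 1.401, -0, 1.689, -0.07], TCP at [0.192, -0.489, 0.245] pointing down, gripper open.
Joint ranges: [-2.9, 2.9], [-0.91, 2.17], [0.12, 2.37], [-1.06, 4.2], [0.26, 2.73], [-2.93, 2.93]. Speed limits (rad/s): [2.57, 2.57, 3.01, 3.14, 3.14, 3.14].

INTERFACE

Orientations are given as a unit quaternion [x, y, z, w].
In Python, from plant import readout, cams, arm gives the robot as it stands.
- The arm moves only by the tool arm_command, never from a script. Its argument "targets" is a list of rows, each a list of 3 entries, a list of its own where there are three numbers: the opening, from 0 (shut) to 1 (fully open), then the shift along the tool's x, y, z in m, then the turn, a rotation vector about the tool's x, y, z in degrees. In form: [[grip, [x, y, z], [wx, wy, wz]], ...]. A call has 1 to 20 rows; each row shifts and turns the commanded pose from where the row before left it, along the tool's axes as they then stand; what a row does not reach is not made up. A row lasts 1/8 s, in which the tool goes at most 62.5 mm and 10.7 degrees, less where a joint would pass 70% of its speed; a pose out of reach is approached as far as the arm can. A call with a gripper value outside its range is refused whole. The fingers move at their own pace and stop on an object; the grip force is fixed at half the most. Time passes only in rows, so rows that do not move let the fingers close. It gives the time, the measured TCP pose, the force, the opening and the grip force at its end, in the units of the state.
- readout.state(): the state, without advancing time (a new reading comes with each control period).
- cams.grab_frame(name): name is "scene" or "top" or "wrist"; returns the picture (480x640x3 uint8, red, green, blue); there is no depth.
- cams.calibration(name): a dict with "intrinsics" (3x3 intrinsics, pixels), "k1" (the pictures are not rectified: a ray, as slopes to the right and down, at radius r is drawn at 1 + k1 r^2 times it, then the intrinsics apply), "R" (3x3) and "t" (3): a world point X has camera coordinates R X + t. Camera axes: x right, y down, z forward; pixel columns grow to the right and rows downward; lengths in m; the calibration is good to about 2 mm. A picture is of the moment at which its call begins: read the wrist's pose just before it. calibration takes no time and is no camera call; for the wrist camera it gives the pose at the moment of the call.
- arm.finish_job(): hands the job in; it is judged then, once.
The state is a dict: "clock": time; "joint_pos": joint angles; "dq": joint speeds; "joint_efforts": joint torques, N m; "position": TCP position; "ee_rot": TCP orientation; "contact_force": force on the tool from outside, world axes, zero at the start; "torque": the same for the moment, N m; "finger_gap": finger opening in m; "gripper_force": force on a finger pad.
Only numpy, scipy, OpenCV 4.12 (cv2) and the standard library are available. Lean on these libraries where they do the work, as an engineer would, in place of code of your own. Each camera call takes 0.05 s, during which the arm holds its last target. There are 200 camera calls.

TASK

The cross pins still left in the lugs of the sample jig are stuck: with the drift punch, held in the gripper, push every one of them out from the front, away from you, until it drops into the catch trough behind the lugs; never pull or push a pin in the lugs with the fingers. Then lay the punch flat on the desk, and lift the three crumbly rock samples out of the bays with a gentle grip (under 20 N) and put them in the grey tray, which stays flat on the desk. Take no sample before its own pin is out, and leave the bottles alone.

Things in the scene. Friction and masses are not known exactly. Their poses are not given: they have to be found in the camera images.
- jig: Fixed aluminium jig, 134 mm deep (x), 200 mm wide (y). Origin: desk height, middle of its front edge; x into the jig away from the robot, y left, z up. Three bays at y -64, 0, +64 mm: each a front lug (x 0 to 8 mm) and a rear lug (x 46 to 60), 25 mm wide, 62 high (screw head to 67). Between bays: base plate 8 mm high, bolts to 12, a wall 37 high at x 57 to 60.
- trough (a point): Middle of the floor of the catch trough behind the rear lugs (jig x 95 mm, 22 mm high). The trough runs from jig x 60 to 131 mm in three cells, one behind each bay, with walls 40 mm high. A pin driven clear of the rear lug drops in by itself.
- hole_0 (a point): Mouth of bay 0's hole in the front face of the front lug (jig x 0), at the pin's axis height 46 mm. The square hole runs straight along jig x through both lugs: 16 mm wide, 40 to 56 mm high in the front lug; 14 mm wide, 40 to 51 mm high in the rear lug. Between the lugs a pedestal (jig x 12 to 42 mm, 20 mm wide, top at 20 mm) carries a sample.
- hole_1 (a point): Mouth of bay 1's hole in the front face of the front lug (jig x 0), at the pin's axis height 46 mm. The square hole runs straight along jig x through both lugs: 16 mm wide, 40 to 56 mm high in the front lug; 14 mm wide, 40 to 51 mm high in the rear lug. Between the lugs a pedestal (jig x 12 to 42 mm, 20 mm wide, top at 20 mm) carries a sample.
- hole_2 (a point): Mouth of bay 2's hole in the front face of the front lug (jig x 0), at the pin's axis height 46 mm. The square hole runs straight along jig x through both lugs: 16 mm wide, 40 to 56 mm high in the front lug; 14 mm wide, 40 to 51 mm high in the rear lug. Between the lugs a pedestal (jig x 12 to 42 mm, 20 mm wide, top at 20 mm) carries a sample.
- pin_0: Stuck steel cross pin of bay 0, 12 mm thick, 56 long; None if already gone. Origin at its middle, x along it. At the start it lies in both lugs along jig x, ends 2 mm inside their outer faces, middle at jig x 30, z 46 mm. A sprung pad in the rear lug jams it; a steady push of some 5 to 14 N moves it. It drops free when the punch tip reaches jig x 65 to 69 mm; beyond 74 it may meet the trough end.
- pin_1: Stuck steel cross pin of bay 1, 12 mm thick, 56 long; None if already gone. Origin at its middle, x along it. At the start it lies in both lugs along jig x, ends 2 mm inside their outer faces, middle at jig x 30, z 46 mm. A sprung pad in the rear lug jams it; a steady push of some 5 to 14 N moves it. It drops free when the punch tip reaches jig x 65 to 69 mm; beyond 74 it may meet the trough end.
- pin_2: Stuck steel cross pin of bay 2, 12 mm thick, 56 long; None if already gone. Origin at its middle, x along it. At the start it lies in both lugs along jig x, ends 2 mm inside their outer faces, middle at jig x 30, z 46 mm. A sprung pad in the rear lug jams it; a steady push of some 5 to 14 N moves it. It drops free when the punch tip reaches jig x 65 to 69 mm; beyond 74 it may meet the trough end.
- sample_0: Crumbly brown rock sample of bay 0, 22 mm (its x) by 30 mm (its y) by 16 mm high, 15 to 31 g; origin at the middle of its underside, z up. At the start it sits on the pedestal of bay 0 with its 30 mm length along jig x, under the pin (4 mm gap) if the pin is there. From above it is gripped across its 22 mm width, along jig y. It crumbles when squeezed by more than 20 N; a grip of 5 to 12 N lifts it.
- sample_1: Crumbly brown rock sample of bay 1, 22 mm (its x) by 30 mm (its y) by 16 mm high, 15 to 31 g; origin at the middle of its underside, z up. At the start it sits on the pedestal of bay 1 with its 30 mm length along jig x, under the pin (4 mm gap) if the pin is there. From above it is gripped across its 22 mm width, along jig y. It crumbles when squeezed by more than 20 N; a grip of 5 to 12 N lifts it.
- sample_2: Crumbly brown rock sample of bay 2, 22 mm (its x) by 30 mm (its y) by 16 mm high, 15 to 31 g; origin at the middle of its underside, z up. At the start it sits on the pedestal of bay 2 with its 30 mm length along jig x, under the pin (4 mm gap) if the pin is there. From above it is gripped across its 22 mm width, along jig y. It crumbles when squeezed by more than 20 N; a grip of 5 to 12 N lifts it.
- punch: Drift punch, 140 mm long, 0.12 kg: black square handle 18 x 18 x 70 mm with a plain steel shaft 8 mm in diameter and 70 mm long. Origin at the middle of the handle, on the axis; x points along the axis to the tip. Lies on the desk at the start, axis 9 mm above it.
- punch_tip (a point): Flat end of the punch's shaft, on the axis, 105 mm ahead of the middle of the handle.
- tray: Loose grey open tray, 110 mm (its x) by 140 mm (its y) outside, 18 mm high, walls and floor 4 to 5 mm thick; origin at the middle of its underside, z up. 0.4 kg.
- dropper_bottle: White dropper bottle, 29 mm in diameter, 69 mm high, origin under its middle; a bystander, leave it alone.
- stain_bottle: Stain bottle with a black cap, 44 mm in diameter, 90 mm high, origin under its middle; a bystander, leave it alone.

How it is judged:
By the outcome, as a careful person would: the job done as asked, in the order asked, and still so for the second after the job is handed in, with the robot touching nothing.
Of pin_0, pin_1, pin_2 only 2 to 3 are there at a start; the rules pass over those that are not, and their reading is None.
At some moment in a run one of punch, tray may be knocked a few centimetres aside while the robot is not near it.
Once in a run the grip may slacken for a moment while it holds something.
It also fails if it takes over 208 s, if anything falls off the work surface, if the arm or the gripper's body presses on something with over 40 N, if the wrist force passes 120 N, or if a joint passes its speed limit or range.

## Working session

There is one attempt and no reset: what is moved stays moved. The work goes in short steps, Python scripts to look and compute and a tool call to move; the robot and the scene stay as the last step left them, time stands still between calls to the robot, and variables do not carry over. Pictures are saved under pics/ and viewed, at most 14 in all, crops included, and the job is handed in when it is done.

Besides the shell and the picture viewer there is one more tool, called after "Call:" as a command line: name --argument value ..., lists and objects as JSON in quotes. arm_command: Moves the arm, as the interface text tells. Its arguments: {"type":"object","properties":{"targets":{"type":"array"}},"required":["targets"]}

```bash
ls; mkdir -p pics; cat > h.py <<'E'
import numpy as np, cv2
from plant import readout, cams, arm
from scipy.spatial.transform import Rotation as Rn
def grab(n,f=None):
    c=cams.calibration(n); im=cams.grab_frame(n)
    if f: cv2.imwrite('pics/'+f,im[:,:,::-1])
    return im,c
def px2w(c,u,v,z):
    K=np.array(c['intrinsics']);R=np.array(c['R']);t=np.array(c['t'])
    d=np.array([(u-K[0,2])/K[0,0],(v-K[1,2])/K[1,1]]);s=d.copy()
    for _ in range(30): s=d/(1+c['k1']*(s@s))
    r=R.T@np.array([s[0],s[1],1]);o=-R.T@t
    return o+r*(z-o[2])/r[2]
def w2px(c,X):
    K=np.array(c['intrinsics']);p=np.array(c['R'])@np.array(X)+np.array(c['t'])
    s=p[:2]/p[2];s=s*(1+c['k1']*(s@s));return np.array([K[0,0]*s[0]+K[0,2],K[1,1]*s[1]+K[1,2]])
def toolmove(dw):
    s=readout.state();return Rn.from_quat(s['ee_rot']).inv().apply(dw)
E
python3 - <<'E'
from h import *
s=readout.state();print(s)
for n in('top','scene'):
    im,c=grab(n,n+'0.png');print(n,c)
E
```

```text
pics
{'clock': 0.0, 'joint_pos': array([-1.26630550e+00,  5.28699814e-02,  1.40173590e+00, -3.75259657e-06,
        1.68855832e+00, -7.02716664e-02]), 'dq': array([-0.00094878, -0.00024068,  0.00123896,  0.00074109,  0.00028899,
       -0.00080033]), 'joint_efforts': array([ 1.81400406e-03, -3.81663644e+01, -3.60190308e+01, -3.08374872e-06,
        6.07610753e-03, -8.79356534e-07]), 'position': array([ 0.1921303 , -0.48829086,  0.24444936]), 'ee_rot': array([ 9.82495179e-01,  1.86286352e-01, -9.36625964e-05, -7.80177657e-04]), 'contact_force': array([ 0.21647454, -0.27407917,  0.12151186]), 'torque': array([ 0.00228833,  0.02246712, -0.01617551]), 'gripper_force': 0.0, 'finger_gap': 0.08541090458817244}
top {'intrinsics': array([[614.29696273,   0.        , 314.35014147],
       [  0.        , 614.29696273, 226.99082055],
       [  0.        ,   0.        ,   1.        ]]), 'k1': -0.16021181752581345, 'R': array([[ 0.01057313, -0.9999299 , -0.00532933],
       [-0.98580873, -0.00953055, -0.16760169],
       [ 0.16753915,  0.00702577, -0.98584039]]), 't': array([0.0230777 , 0.57231034, 1.07135215])}
scene {'intrinsics': array([[557.99919241,   0.        , 311.36664953],
       [  0.        , 557.99919241, 240.72123447],
       [  0.        ,   0.        ,   1.        ]]), 'k1': -0.035406542694681915, 'R': array([[-0.80508657, -0.59310606,  0.00779844],
       [-0.45303085,  0.60635455, -0.65352675],
       [ 0.38288206, -0.52967854, -0.75686325]]), 't': array([0.46112849, 0.31255333, 1.00982097])}
```

View pics/top0.png

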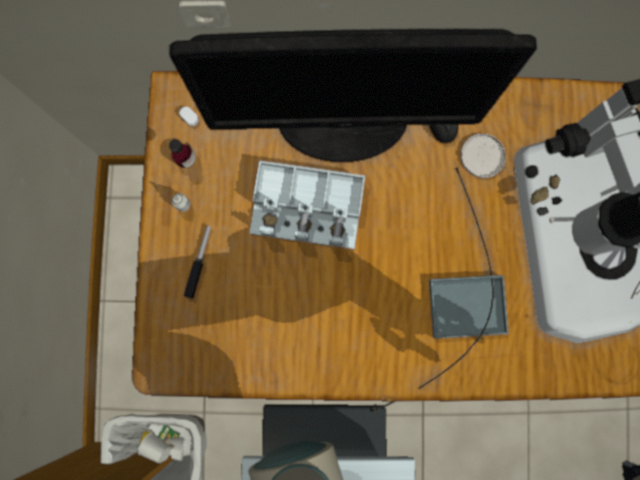

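View pics/scene0.png

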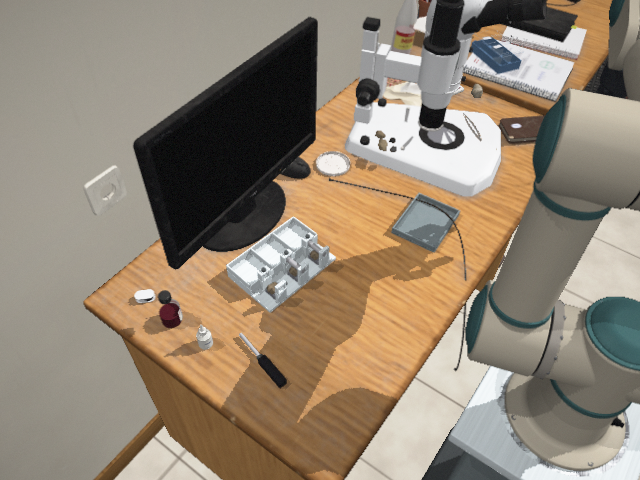

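The top view shows the punch at (197,262), the jig's front edge running from (250,235) to (355,248), the tray at (469,306), and the bottles at (180,153) and (181,203). I'll enlarge the jig and punch area.

```bash
python3 - <<'E'
import cv2
im=cv2.imread('pics/top0.png')
cv2.imwrite('pics/c1.png',cv2.resize(im[150:305,170:375],None,fx=3.9,fy=3.85,interpolation=cv2.INTER_CUBIC))
E
```

```text
(no output)
```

View pics/c1.png

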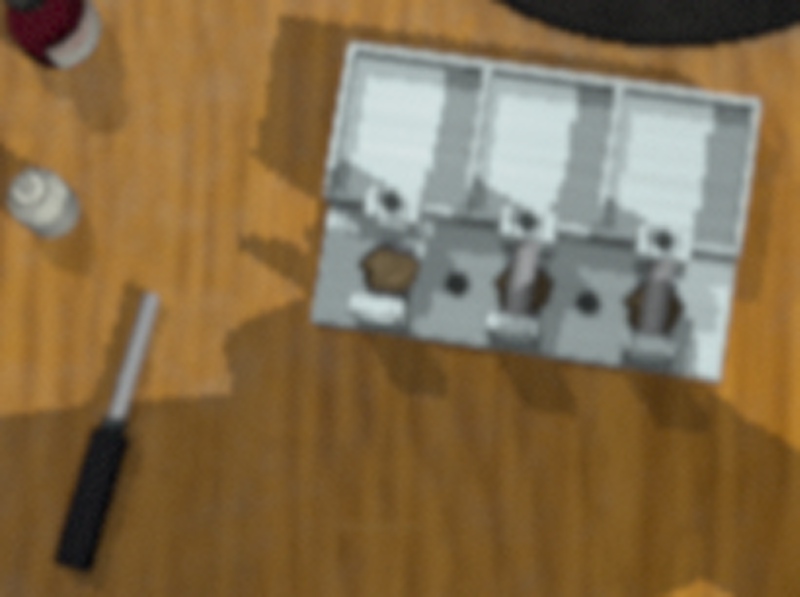

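```bash
cat > m1.py <<'E'
from h import *
from scipy.optimize import least_squares
c=cams.calibration('top')
P=lambda u,v:(u/3.9+170-.37,v/3.85+150-.37)
obs=[((312,321),(0,.1,.008)),((720,381),(0,-.1,.008)),((349,42),(.134,.1,.04)),((763,99),(.134,-.1,.04)),((487,65),(.133,.032,.04)),((618,84),(.133,-.032,.04))]
def J(p,X): 
    a=p[2];return [p[0]+X[0]*np.cos(a)-X[1]*np.sin(a),p[1]+X[0]*np.sin(a)+X[1]*np.cos(a),X[2]]
f=lambda p:np.concatenate([w2px(c,J(p,X))-P(*o) for o,X in obs])
r=least_squares(f,[.6,0,0]);print(r.x,np.degrees(r.x[2]),r.fun.round(2))
for n,(u,v),z in[('tip',(150,294),.012),('sh',(116,420),.013),('h1',(115,424),.018),('h1r',(125,426),.018),('butt',(74,566),.016),('bl',(58,560),.018),('br',(90,570),.018)]:
    print(n,px2w(c,*P(u,v),z).round(4))
print('tray')
for u,v in[(431,279),(503,276),(507,332),(433,338)]: print(px2w(c,u,v,.018).round(4))
E
python3 m1.py
```

```text
[ 0.55225711  0.05292535 -0.13488572] -7.7283822782263245 [-0.33  0.25 -0.04 -0.18 -0.01  0.29 -0.48  0.29  0.29 -0.23  0.56 -0.42]
tip [0.5782 0.2304 0.012 ]
sh [0.5155 0.2444 0.013 ]
h1 [0.513  0.2438 0.018 ]
h1r [0.5121 0.2389 0.018 ]
butt [0.444  0.2615 0.016 ]
bl [0.4466 0.2689 0.018 ]
br [0.4421 0.2533 0.018 ]
tray
[ 0.4813 -0.1886  0.018 ]
[ 0.4874 -0.3257  0.018 ]
[ 0.383  -0.3304  0.018 ]
[ 0.3726 -0.1909  0.018 ]
```

Call:
arm_command --targets '[[1,[0.0415,-0.045,0],[0,0,0]],[1,[0.0415,-0.045,0],[0,0,0]],[1,[0.0415,-0.045,0],[0,0,0]],[1,[0.0415,-0.045,0],[0,0,0]],[1,[0.0415,-0.045,0],[0,0,0]],[1,[0.0415,-0.045,0],[0,0,0]],[1,[0.0415,-0.045,0],[0,0,0]],[1,[0.0415,-0.045,0],[0,0,0]],[1,[0.0415,-0.045,0],[0,0,0]],[1,[0.0415,-0.045,0],[0,0,0]],[1,[0.0415,-0.045,0],[0,0,0]],[1,[0.0415,-0.045,0],[0,0,0]],[1,[0.04,-0.045,0],[0,0,0]],[1,[0,0,0],[0,0,0]]]'

```text
clock: 1.85
position: [0.4785, 0.2557, 0.2426]
ee_rot: [0.982, 0.188, -0.002, 0.0]
contact_force: [-0.6, 0.3, -0.2]
finger_gap: 0.0853
gripper_force: 0.0
```

Call:
arm_command --targets '[[1,[0,0,0],[0,0,-10.4]],[1,[0,0,0],[0,0,-10.4]],[1,[0,0,0],[0,0,-10.4]],[1,[0,0,0],[0,0,-10.4]],[1,[0,0,0],[0,0,-10.4]],[1,[0,0,0],[0,0,-10.4]],[1,[0,0,0],[0,0,-10.4]],[1,[0,0,0],[0,0,-10.4]],[1,[0,0,0],[0,0,-10.4]],[1,[0,0,0],[0,0,-10.4]],[1,[0,0,0],[0,0,-10.4]],[1,[0,0,0],[0,0,-10.4]],[1,[0,0,0],[0,0,-10.4]],[1,[0,0,0],[0,0,-10.4]],[1,[0,0,0],[0,0,0]]]'

```text
clock: 3.72
position: [0.4786, 0.252, 0.2454]
ee_rot: [0.114, 0.994, -0.0, 0.0]
contact_force: [-0.6, -0.2, -0.1]
finger_gap: 0.0855
gripper_force: 0.0
```

```bash
python3 - <<'E'
from h import *
s=readout.state();print(s['clock'],s['position'],s['joint_pos'],Rn.from_quat(s['ee_rot']).as_matrix().round(3))
im,c=grab('wrist','w1.png')
print(-np.array(c['R']).T@c['t'])
E
```

```text
3.725 [0.47856563 0.25198151 0.24535148] [ 4.16499939e-01  9.71157587e-02  1.35338918e+00 -2.63899958e-04
  1.69115268e+00 -9.26308446e-01] [[-0.974  0.226  0.   ]
 [ 0.226  0.974 -0.   ]
 [-0.    -0.    -1.   ]]
[0.4117896  0.26690256 0.37427929]
```

View pics/w1.png

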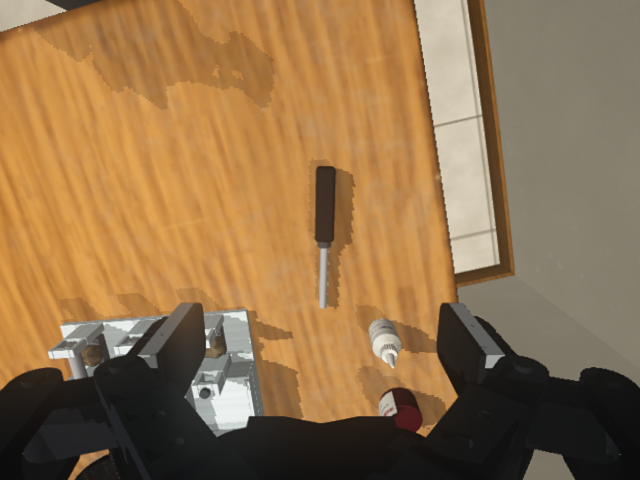

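The wrist view shows the punch vertical: handle butt at (326,168), handle front at (325,241), tip at (323,306).

```bash
python3 - <<'E'
from h import *
c=cams.calibration('wrist')
for n,u,v,z in[('butt',326,168,.018),('front',324.5,241,.018),('tip',323,306,.012)]: print(n,px2w(c,u,v,z).round(4))
a=px2w(c,326,168,.018);b=px2w(c,324.5,241,.018);t=px2w(c,323,306,.012)
print(np.hypot(*(b-a)[:2]),np.hypot(*(t-a)[:2]),np.degrees(np.arctan2((t-a)[1],(t-a)[0])))
u=(t-a)[:2]/np.hypot(*(t-a)[:2]);C=a[:2]+.035*u;print(C)
tg=np.r_[C+.006*u,.245];print(toolmove(tg-readout.state()['position']))
E
```

```text
butt [0.4443 0.2643 0.018 ]
front [0.5102 0.2477 0.018 ]
tip [0.5777 0.2306 0.012 ]
0.06793555819917696 0.1375008077933284 -14.19472273049869
[0.47828015 0.25569876]
[-0.00486427  0.00334347  0.00033262]
```

Call:
arm_command --targets '[[0.6,[-0.005,0.0035,0.05],[0,0,1.1]],[0.5,[0,0,0.06],[0,0,0]],[0.5,[0,0,0.06],[0,0,0]],[0.4,[0,0,0.04],[0,0,0]],[0.4,[0,0,0.019],[0,0,0]],[0.4,[0,0,0],[0,0,0]],[0.4,[0,0,0],[0,0,0]]]'

```text
clock: 4.65
position: [0.4853, 0.2554, 0.0179]
ee_rot: [0.123, 0.992, 0.001, 0.001]
contact_force: [0.0, -0.1, 0.2]
finger_gap: 0.0341
gripper_force: 0.0
```

Call:
arm_command --targets '[[0.19,[0,0,0],[0,0,0]],[0.19,[0,0,0],[0,0,0]],[0.19,[0,0,0],[0,0,0]],[0.19,[0,0,0],[0,0,0]],[0.19,[0,0,0],[0,0,0]],[0.19,[0,0,0],[0,0,0]]]'

```text
clock: 5.4
position: [0.4852, 0.2553, 0.0178]
ee_rot: [0.122, 0.993, 0.001, 0.001]
contact_force: [-0.3, -1.3, 7.3]
finger_gap: 0.0169
gripper_force: 37.5
```

Call:
arm_command --targets '[[0.15,[0,0,0],[0,0,0]],[0.15,[0,0,0],[0,0,0]],[0.15,[0,0,0],[0,0,0]],[0.15,[0,0,0],[0,0,0]]]'

```text
clock: 5.9
position: [0.4852, 0.2553, 0.0178]
ee_rot: [0.122, 0.993, 0.001, 0.001]
contact_force: [-0.8, -0.4, 7.1]
finger_gap: 0.0165
gripper_force: 59.6
```

Call:
arm_command --targets '[[0,[0,0,0],[0,0,0]],[0,[0,0,0],[0,0,0]],[0,[0,0,0],[0,0,0]],[0,[0,0,0],[0,0,0]]]'

```text
clock: 6.4
position: [0.4852, 0.2554, 0.0178]
ee_rot: [0.122, 0.993, 0.001, 0.001]
contact_force: [-1.5, -1.2, 7.8]
finger_gap: 0.0166
gripper_force: 59.6
```

Call:
arm_command --targets '[[0,[0,0,-0.03],[0,0,0]],[0,[0,0,-0.05],[0,0,0]],[0,[0,0,-0.04],[0,0,-6.3]],[0,[0,0,0],[0,0,0]],[0,[0,0,0],[0,0,0]]]'

```text
clock: 7.02
position: [0.4838, 0.2548, 0.1351]
ee_rot: [0.068, 0.998, -0.0, -0.001]
contact_force: [0.9, -0.1, -2.0]
finger_gap: 0.0164
gripper_force: 58.8
```

```bash
python3 - <<'E'
from h import *
s=readout.state();print(s['position'],Rn.from_quat(s['ee_rot']).as_matrix().round(4),s['contact_force'])
im,c=grab('wrist','w2.png');grab('top','t2.png');grab('scene','s2.png')
E
```

```text
[0.48379229 0.25484736 0.13511149] [[-9.908e-01  1.353e-01 -1.600e-03]
 [ 1.353e-01  9.908e-01 -7.000e-04]
 [ 1.500e-03 -1.000e-03 -1.000e+00]] [ 0.87411105 -0.12265235 -1.9833862 ]
```

View pics/w2.png

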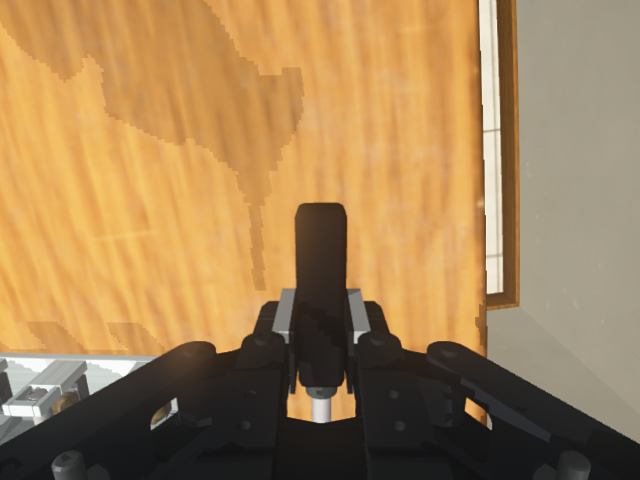

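The punch is held straight in the gripper: handle butt at (321,205), shaft visible at (321,410). Next I'll check its pitch in the scene view.

```bash
python3 - <<'E'
from h import *
s=readout.state();R=Rn.from_quat(s['ee_rot']).as_matrix();p=s['position']
c=cams.calibration('wrist')
for u,v,z in[(321,206,.135),(321,388,.135),(321.5,400,.130)]: print((R.T@(px2w(c,u,v,z)-p)).round(4))
# predicted tip/butt
cs=cams.calibration('scene')
for n,t in[('tip',[-.099,0,.0088]),('fr',[-.029,0,.0088]),('butt',[.041,0,.0088]),('tipdn5',[-.099,0,.0138])]: print(n,w2px(cs,p+R@t).round(1),w2px(cams.calibration('top'),p+R@t).round(1))
im=cv2.imread('pics/s2.png');u,v=w2px(cs,p+R@[-.04,0,.009]).astype(int)
a=cv2.resize(im[v-50:v+50,u-65:u+65],None,fx=6,fy=6,interpolation=cv2.INTER_CUBIC);print(u-65,v-50)
cv2.imwrite('pics/c2.png',a)
E
```

```text
[ 0.0444 -0.0005 -0.0005]
[-0.0258 -0.0005 -0.0007]
[-0.0352 -0.0003  0.0043]
tip [229.  303.4] [190.3 212.8]
fr [254.9 326.5] [183.1 252.8]
butt [282.6 351.1] [175.8 293.6]
tipdn5 [229.2 304.9] [190.9 213.3]
185 272
```

View pics/c2.png

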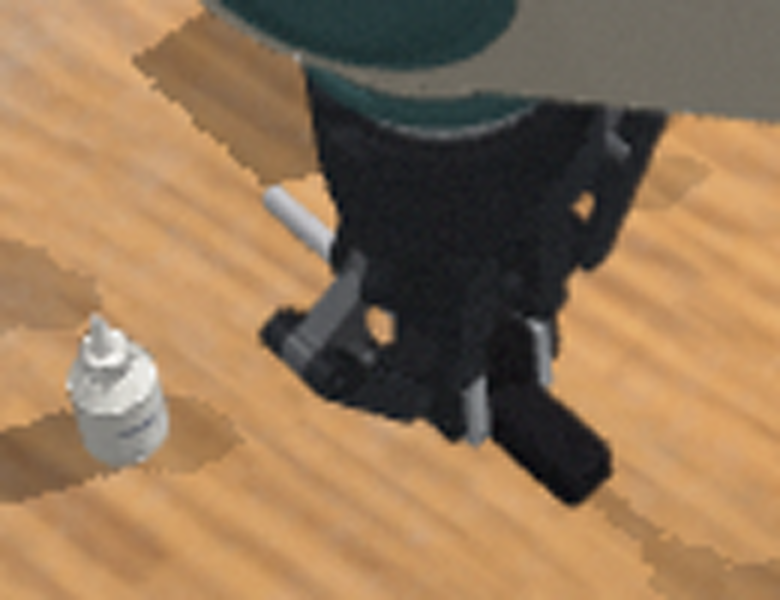

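Tip seen at (230.3,304.2), as predicted for a straight punch with the tip at tool x = -0.0956. Before inserting, I'll check the jig pose against the scene camera.

```bash
python3 - <<'E'
from h import *
cs=cams.calibration('scene');p=(.55226,.05293,-.13489)
def J(X):
    a=p[2];return [p[0]+X[0]*np.cos(a)-X[1]*np.sin(a),p[1]+X[0]*np.sin(a)+X[1]*np.cos(a),X[2]]
im=cv2.imread('pics/scene0.png');f=6;u0,v0=220,212
a=cv2.resize(im[v0:v0+100,u0:u0+125],None,fx=f,fy=f,interpolation=cv2.INTER_CUBIC)
for X in[(0,.1,.008),(0,-.1,.008),(.134,.1,.04),(.134,-.1,.04),(0,.0125,.062),(0,-.0125,.062),(0,-.0515,.062),(0,-.0765,.062)]:
    q=(w2px(cs,J(X))-[u0,v0]+.5)*f-.5;cv2.drawMarker(a,tuple(int(x) for x in q),(0,0,255),0,14,1)
cv2.imwrite('pics/c3.png',a)
q=[J((0,y,.046)) for y in(0,-.064)]
s=readout.state();R=Rn.from_quat(s['ee_rot']).as_matrix()
u=np.array([np.cos(p[2]),np.sin(p[2]),0])
for m in q:
    print('tcp for tip at mouth-40mm',(np.array(m)-.04*u-R@[-.0956,-.0005,.0088]).round(4), 'from here, tool:',(R.T@(np.array(m)-.04*u-R@[-.0956,-.0005,.0088]-s['position'])).round(4))
E
```

```text
tcp for tip at mouth-40mm [0.418  0.0717 0.0551] from here, tool: [ 0.0401 -0.19    0.0798]
tcp for tip at mouth-40mm [0.4094 0.0083 0.0551] from here, tool: [ 0.0401 -0.254   0.0799]
```

View pics/c3.png

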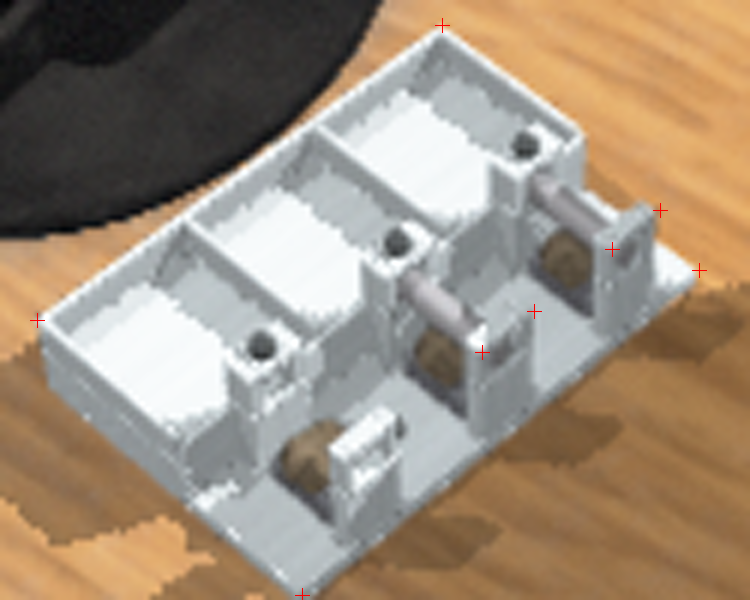

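The projected jig marks fall within about 1 px of the seen corners, roughly 1 mm. Moving to the pre-insertion pose at bay 1.

Call:
arm_command --targets '[[0,[0.04,0,0],[0,0,0]],[0,[0,-0.05,0],[0,0,0]],[0,[0,-0.05,0],[0,0,0]],[0,[0,-0.05,0],[0,0,0]],[0,[0,-0.04,0.02],[0,0,0]],[0,[0,0,0.03],[0,0,0]],[0,[0,0,0.03],[0,0,0]],[0,[0,0,0],[0,0,0]],[0,[0,0,0],[0,0,0]],[0,[0,0,0],[0,0,0]]]'

```text
clock: 8.43
position: [0.42, 0.0724, 0.0576]
ee_rot: [0.067, 0.998, 0.0, 0.001]
contact_force: [0.0, 0.2, -1.3]
finger_gap: 0.0166
gripper_force: 59.1
```

```bash
cat > chk.py <<'E'
from h import *
import sys
y=float(sys.argv[1]);p=(.55226,.05293,-.13489)
def J(X):
    a=p[2];return np.array([p[0]+X[0]*np.cos(a)-X[1]*np.sin(a),p[1]+X[0]*np.sin(a)+X[1]*np.cos(a),X[2]])
s=readout.state();R=Rn.from_quat(s['ee_rot']).as_matrix();P=s['position']
tip=P+R@[-.0956,-.0005,.0088];d=tip-J((0,0,0));a=p[2]
print('tip in jig',np.array([d[0]*np.cos(a)+d[1]*np.sin(a),-d[0]*np.sin(a)+d[1]*np.cos(a),d[2]]).round(4),'punch dir err deg',np.degrees(np.arctan2(-R[1,0],-R[0,0])-a).round(2),'pitch',np.degrees(R[2,0]).round(2))
if len(sys.argv)>2:
    im,c=grab('scene');u,v=w2px(c,J((-.02,y,.05))).astype(int);f=7
    grab('top',sys.argv[2]+'_top.png')
    cv2.imwrite('pics/'+sys.argv[2]+'.png',cv2.resize(im[v-40:v+40,u-55:u+55,::-1],None,fx=f,fy=f,interpolation=cv2.INTER_CUBIC));print(u-55,v-40,'tip px',w2px(c,tip),'hole ctr px',w2px(c,J((0,y,.048))))
E
python3 chk.py 0 c4
```

```text
tip in jig [-0.038  0.001  0.049] punch dir err deg 0.02 pitch -0.13
256 235 tip px [317.29755209 281.46986277] hole ctr px [304.37021451 271.14627535]
```

View pics/c4.png

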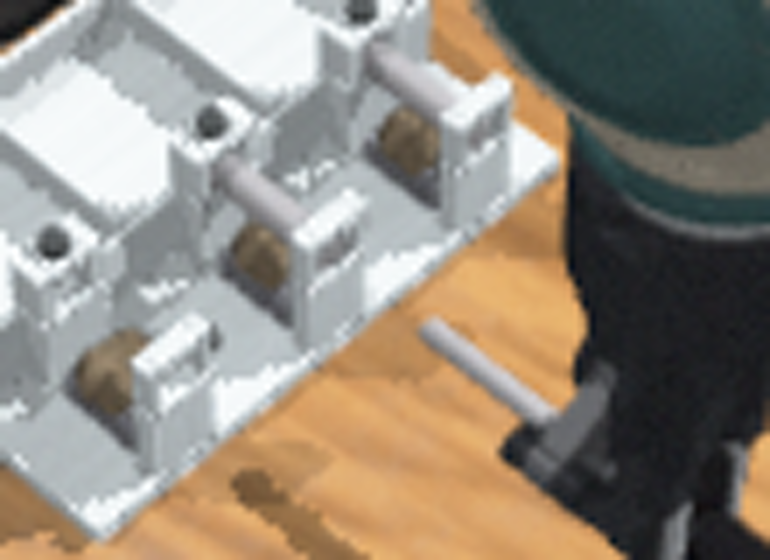

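Call:
arm_command --targets '[[0,[0,-0.001,0.003],[0,0,0]],[0,[-0.02,0,0],[0,0,0]],[0,[-0.014,0,0],[0,0,0]],[0,[0,0,0],[0,0,0]],[0,[0,0,0],[0,0,0]],[0,[0,0,0],[0,0,0]]]'

```text
clock: 9.28
position: [0.4523, 0.0667, 0.0532]
ee_rot: [0.067, 0.998, -0.0, -0.0]
contact_force: [0.2, -0.0, -1.0]
finger_gap: 0.0166
gripper_force: 59.1
```

```bash
python3 chk.py 0
```

```text
tip in jig [-0.0053 -0.0003  0.0444] punch dir err deg 0.01 pitch 0.01
```

Call:
arm_command --targets '[[0,[0,0,-0.001],[0,0,0]],[0,[-0.005,0,0],[0,0,0]],[0,[-0.005,0,0],[0,0,0]],[0,[-0.005,0,0],[0,0,0]],[0,[-0.005,0,0],[0,0,0]],[0,[0,0,0],[0,0,0]],[0,[0,0,0],[0,0,0]]]'

```text
clock: 10.15
position: [0.4709, 0.0641, 0.0532]
ee_rot: [0.067, 0.998, -0.0, -0.003]
contact_force: [-7.6, 1.2, 0.8]
finger_gap: 0.0165
gripper_force: 59.3
```

```bash
python3 chk.py 0
```

```text
tip in jig [ 0.0134 -0.0004  0.0438] punch dir err deg 0.01 pitch 0.32
```

Call:
arm_command --targets '[[0,[0,0,-0.002],[0,0,0]],[0,[-0.006,0,0],[0,0,0]],[0,[-0.006,0,0],[0,0,0]],[0,[-0.006,0,0],[0,0,0]],[0,[-0.006,0,0],[0,0,0]],[0,[0,0,0],[0,0,0]],[0,[0,0,0],[0,0,0]]]'

```text
clock: 11.02
position: [0.4948, 0.0608, 0.055]
ee_rot: [0.067, 0.998, -0.0, -0.003]
contact_force: [-5.5, 1.5, -1.3]
finger_gap: 0.0163
gripper_force: 64.3
```

```bash
python3 chk.py 0
```

```text
tip in jig [ 0.0375 -0.0004  0.0457] punch dir err deg 0.01 pitch 0.31
```

Call:
arm_command --targets '[[0,[-0.005,0,0],[0,0,0]],[0,[-0.005,0,0],[0,0,0]],[0,[-0.005,0,0],[0,0,0]],[0,[0,0,0],[0,0,0]],[0,[0,0,0],[0,0,0]]]'

```text
clock: 11.65
position: [0.5097, 0.0588, 0.055]
ee_rot: [0.067, 0.998, -0.0, -0.003]
contact_force: [-5.6, 1.0, -1.2]
finger_gap: 0.0165
gripper_force: 64.4
```

Call:
arm_command --targets '[[0,[-0.005,0,0],[0,0,0]],[0,[-0.005,0,0],[0,0,0]],[0,[-0.005,0,0],[0,0,0]],[0,[0,0,0],[0,0,0]],[0,[0,0,0],[0,0,0]]]'

```text
clock: 12.28
position: [0.5263, 0.0566, 0.0563]
ee_rot: [0.067, 0.998, -0.0, 0.0]
contact_force: [0.0, -0.3, -2.6]
finger_gap: 0.0165
gripper_force: 64.3
```

```bash
python3 chk.py 0 c5
```

```text
tip in jig [ 0.0694 -0.0004  0.0475] punch dir err deg 0.0 pitch -0.04
256 235 tip px [281.28679976 253.09630527] hole ctr px [304.37021451 271.14627535]
```

View pics/c5.png

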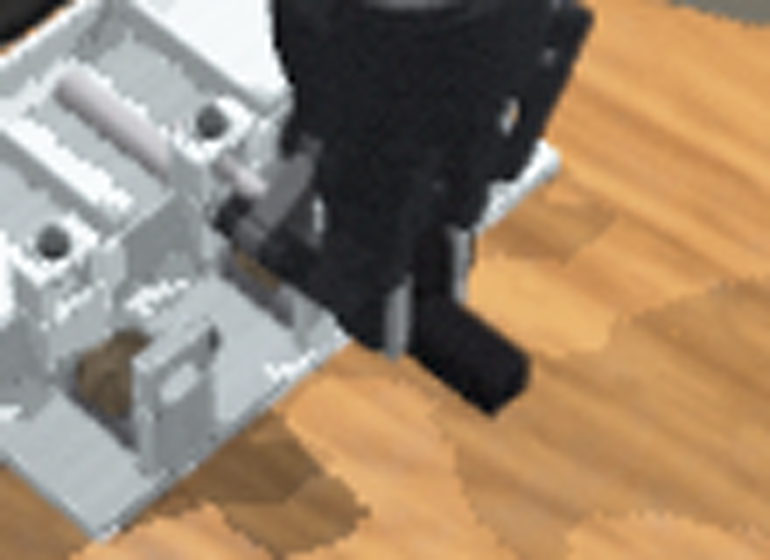

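The pin now lies in the trough cell at crop (115,115) and the push force is gone. Retracting and moving to bay 0 (y = -64).

Call:
arm_command --targets '[[0,[0,0,0.0015],[0,0,0]],[0,[0.02,0,0],[0,0,0]],[0,[0.03,0,0],[0,0,0]],[0,[0.03,0,0],[0,0,0]],[0,[0.027,0,0],[0,0,0]],[0,[0,-0.032,0],[0,0,0]],[0,[0,-0.032,0],[0,0,0]],[0,[0,0,0],[0,0,0]],[0,[0,0,0],[0,0,0]],[0,[0,0,0],[0,0,0]]]'

```text
clock: 13.62
position: [0.4116, 0.0082, 0.0548]
ee_rot: [0.067, 0.998, 0.0, 0.0]
contact_force: [0.7, 0.8, -0.5]
finger_gap: 0.0161
gripper_force: 64.4
```

```bash
python3 chk.py -.064 c6; python3 - <<'E'
from h import *
s=readout.state();R=Rn.from_quat(s['ee_rot']).as_matrix();p=s['position']
im,c=grab('wrist','w3.png')
a=cv2.imread('pics/c6.png');b=cv2.imread('pics/w3.png')[180:440,200:440]
b=cv2.resize(b,None,fx=1,fy=1)
t=cv2.imread('pics/c6_top.png')[150:270,230:380];t=cv2.resize(t,None,fx=2.5,fy=2.5,interpolation=cv2.INTER_CUBIC)
o=np.zeros((600,800,3),np.uint8);a=cv2.resize(a,(420,305));o[:305,:420]=a;o[:260,430:670]=b;o[302:600,425:800]=t[:298];cv2.imwrite('pics/m1.png',o)
E
```

```text
tip in jig [-0.0378 -0.0636  0.0461] punch dir err deg 0.06 pitch -0.01
277 218 tip px [338.44470406 264.55735111] hole ctr px [325.48322552 254.13129482]
```

View pics/m1.png

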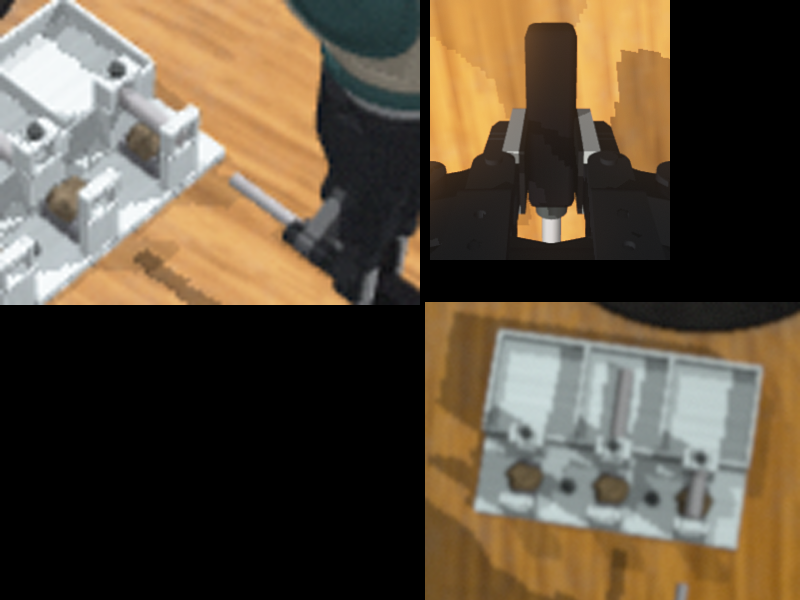

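Pin 1 is in its trough cell and the punch sits unchanged in the grip. Bay 0 next.

Call:
arm_command --targets '[[0,[-0.02,0,0],[0,0,0]],[0,[-0.016,0,0],[0,0,0]],[0,[-0.005,0,0],[0,0,0]],[0,[-0.005,0,-0.001],[0,0,0]],[0,[-0.006,0,-0.0005],[0,0,0]],[0,[0,0,0],[0,0,0]],[0,[0,0,0],[0,0,0]]]'

```text
clock: 14.65
position: [0.4609, 0.0012, 0.055]
ee_rot: [0.067, 0.998, 0.0, -0.003]
contact_force: [-5.9, 1.0, 0.3]
finger_gap: 0.0167
gripper_force: 64.5
```

```bash
python3 chk.py -.064
```

```text
tip in jig [ 0.0119 -0.064   0.0457] punch dir err deg 0.03 pitch 0.33
```

Call:
arm_command --targets '[[0,[-0.006,0,0],[0,0,0]],[0,[-0.006,0,0],[0,0,0]],[0,[-0.006,0,0],[0,0,0]],[0,[-0.006,0,0],[0,0,0]],[0,[-0.006,0,0],[0,0,0]],[0,[0,0,0],[0,0,0]]]'

```text
clock: 15.4
position: [0.4907, -0.0028, 0.0551]
ee_rot: [0.067, 0.998, 0.0, -0.003]
contact_force: [-7.2, 0.7, 0.4]
finger_gap: 0.0164
gripper_force: 64.6
```

Call:
arm_command --targets '[[0,[-0.005,0,0],[0,0,0]],[0,[-0.005,0,0],[0,0,0]],[0,[-0.005,0,0],[0,0,0]],[0,[-0.005,0,0],[0,0,0]],[0,[-0.004,0,0],[0,0,0]],[0,[0,0,0],[0,0,0]],[0,[0,0,0],[0,0,0]]]'

```text
clock: 16.27
position: [0.5166, -0.0067, 0.0563]
ee_rot: [0.067, 0.998, -0.0, 0.0]
contact_force: [1.7, 0.7, -1.5]
finger_gap: 0.0165
gripper_force: 64.3
```

```bash
python3 chk.py -.064
```

```text
tip in jig [ 0.0682 -0.0643  0.0475] punch dir err deg 0.0 pitch -0.02
```

Call:
arm_command --targets '[[0,[0,0,0.0015],[0,0,0]],[0,[0.02,0,0],[0,0,0]],[0,[0.03,0,0],[0,0,0]],[0,[0.03,0,0],[0,0,0]],[0,[0.027,0,0],[0,0,0]],[0,[0,0.045,0],[0,0,0]],[0,[0,0.055,0],[0,0,0]],[0,[0,0.055,0],[0,0,0]],[0,[0,0.055,0],[0,0,0]],[0,[0,0.01,0.015],[0,0,0]],[0,[0,0,0.01],[0,0,0]],[0,[0,0,0],[0,0,0]],[0,[0,0,0],[0,0,0]]]'

```text
clock: 17.9
position: [0.4403, 0.2247, 0.03]
ee_rot: [0.068, 0.998, -0.0, 0.0]
contact_force: [-0.2, 0.6, -0.7]
finger_gap: 0.0163
gripper_force: 64.4
```

```bash
python3 - <<'E'
from h import *
ims=[grab(n)[0][:,:,::-1] for n in('top','scene','wrist')]
o=np.zeros((600,800,3),np.uint8)
t=cv2.resize(ims[0][130:350,150:530],None,fx=2.1,fy=2.1,interpolation=cv2.INTER_CUBIC)[:330,:800];o[:t.shape[0],:t.shape[1]]=t
s=cv2.resize(ims[1][200:400,200:400],(265,265));o[335:600,:265]=s
w=ims[2][180:440,200:440];o[335:595,300:540]=w
cv2.imwrite('pics/m2.png',o);np.save('t2',ims[0]);print(readout.state()['position'])
E
```

```text
[0.44043712 0.22526612 0.03030899]
```

View pics/m2.png

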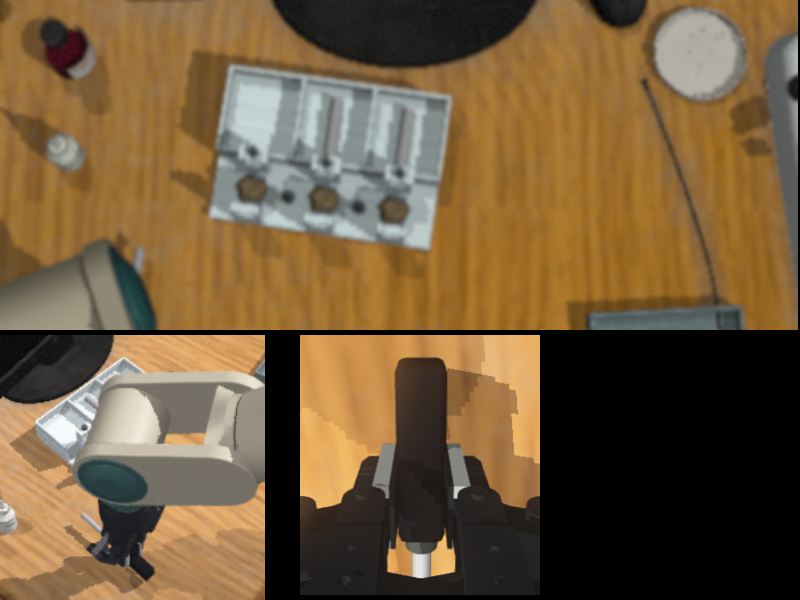

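Both pins lie in their trough cells and the punch is still held. Laying it down.

Call:
arm_command --targets '[[0,[0,0,0.006],[0,0,0]],[0,[0,0,0.004],[0,0,0]],[0,[0,0,0.0015],[0,0,0]],[0,[0,0,0],[0,0,0]],[0.24,[0,0,0],[0,0,0]],[0.3,[0,0,0],[0,0,0]],[0.4,[0,0,0],[0,0,0]],[0.5,[0,0,0],[0,0,0]],[0.5,[0,0,-0.03],[0,0,0]],[0.5,[0,0,-0.06],[0,0,0]],[0.5,[0,0,-0.06],[0,0,0]],[0.5,[0,0,0],[0,0,0]],[0.5,[0,0,0],[0,0,0]]]'

```text
clock: 19.68
position: [0.4398, 0.2257, 0.1677]
ee_rot: [0.067, 0.998, -0.0, -0.0]
contact_force: [-0.1, -0.2, 0.7]
finger_gap: 0.0426
gripper_force: 0.0
```

```bash
cat > m3.py <<'E'
from h import *
p=(.55226,.05293,-.13489)
def J(X):
    a=p[2];return np.array([p[0]+X[0]*np.cos(a)-X[1]*np.sin(a),p[1]+X[0]*np.sin(a)+X[1]*np.cos(a),X[2]])
s=readout.state();R=Rn.from_quat(s['ee_rot']).as_matrix();P=s['position']
print(P,'yaw err',np.degrees(np.arctan2(-R[1,0],-R[0,0])-p[2]).round(2))
for y in(.064,0,-.064):
    t=J((.027,y,.10));print(y,t.round(4),'tool',(R.T@(t-P)).round(4))
E
python3 m3.py; python3 -c "
from h import *
print(readout.state()['joint_pos']);grab('wrist','w4.png')"
```

```text
[0.43977662 0.22566223 0.16765185] yaw err 0.0
0.064 [0.5876 0.1127 0.1   ] tool [-0.1617 -0.092   0.0676]
0 [0.579  0.0493 0.1   ] tool [-0.1617 -0.156   0.0676]
-0.064 [ 0.5704 -0.0141  0.1   ] tool [-0.1617 -0.22    0.0677]
[ 3.99429494e-01  3.80738803e-03  1.60554096e+00 -1.02172086e-04
  1.53281890e+00 -1.03654807e+00]
```

Call:
arm_command --targets '[[0.38,[-0.054,-0.03,0],[0,0,0]],[0.38,[-0.054,-0.031,0],[0,0,0]],[0.38,[-0.054,-0.031,0],[0,0,0]],[0.38,[0,0,0.04],[0,0,0]],[0.38,[0,0,0.028],[0,0,0]],[0.38,[0,0,0],[0,0,0]],[0.38,[0,0,0],[0,0,0]]]'

```text
clock: 20.6
position: [0.5883, 0.113, 0.1008]
ee_rot: [0.067, 0.998, -0.0, 0.0]
contact_force: [-0.5, -1.0, 0.8]
finger_gap: 0.0326
gripper_force: 0.0
```

```bash
python3 m3.py; python3 - <<'E'
from h import *
im,c=grab('wrist')
im=im[:,:,::-1]
top=grab('top')[0][:,:,::-1]
o=np.zeros((600,800,3),np.uint8);o[:480,:500]=im[:,70:570]
t=cv2.resize(top[240:360,400:540],None,fx=2,fy=2);o[:240,510:790]=t
t=cv2.resize(top[190:320,150:280],None,fx=2,fy=2);o[250:510,510:770]=t
cv2.imwrite('pics/m3.png',o)
E
```

```text
[0.58834124 0.11295721 0.10081067] yaw err 0.01
0.064 [0.5876 0.1127 0.1   ] tool [ 0.0007 -0.0003  0.0008]
0 [0.579  0.0493 0.1   ] tool [ 0.0007 -0.0643  0.0008]
-0.064 [ 0.5704 -0.0141  0.1   ] tool [ 0.0007 -0.1283  0.0008]
```

View pics/m3.png

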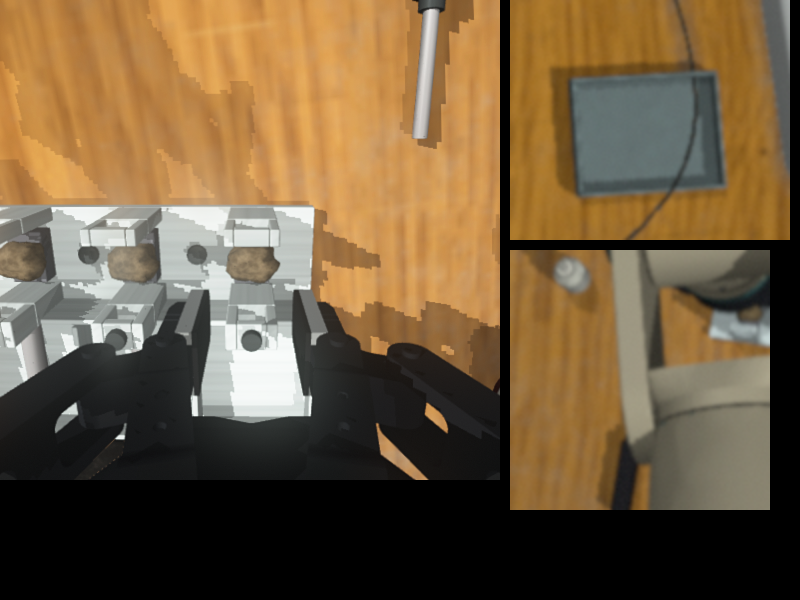

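Wrist view: the bay 2 sample sits at about (323,263) on the lug's centre line. Tray and punch have not moved. A cable crosses over the tray in the top view, so I'll check its height, along with the sample position.

```bash
python3 - <<'E'
from h import *
c=cams.calibration('wrist');s=readout.state();R=Rn.from_quat(s['ee_rot']).as_matrix()
for z in(.028,.036): print((R.T@(px2w(c,323,263,z)-s['position'])).round(4), [(px2w(c,u,263,z)).round(4) for u in(297,349)])
ct=cams.calibration('top');cs=cams.calibration('scene')
for uv in[(493,270),(489,300),(470,340),(420,387)]:
    print(uv,[(h,px2w(ct,*uv,h)[:2].round(3),w2px(cs,px2w(ct,*uv,h)).round(0)) for h in(0,.03,.06,.1,.15)])
im=cv2.imread('pics/scene0.png').max(2)
for v in range(190,380,15):
    r=im[v,430:475].astype(int);print(v,430+r.argmin(),r.min())
E
```

```text
[-0.001   0.0006  0.0739] [array([0.5882, 0.0995, 0.028 ]), array([0.592 , 0.1276, 0.028 ])]
[0.0017 0.0006 0.0659] [array([0.5856, 0.1004, 0.036 ]), array([0.5892, 0.1274, 0.036 ])]
(493, 270) [(0, array([ 0.5  , -0.312]), array([411., 199.])), (0.03, array([ 0.497, -0.303]), array([412., 192.])), (0.06, array([ 0.494, -0.295]), array([413., 186.])), (0.1, array([ 0.49 , -0.283]), array([414., 177.])), (0.15, array([ 0.485, -0.269]), array([416., 164.]))]
(489, 300) [(0, array([ 0.443, -0.303]), array([429., 211.])), (0.03, array([ 0.442, -0.294]), array([430., 204.])), (0.06, array([ 0.44 , -0.286]), array([431., 198.])), (0.1, array([ 0.438, -0.274]), array([433., 188.])), (0.15, array([ 0.436, -0.26 ]), array([435., 175.]))]
(470, 340) [(0, array([ 0.369, -0.264]), array([450., 234.])), (0.03, array([ 0.369, -0.257]), array([451., 228.])), (0.06, array([ 0.369, -0.25 ]), array([452., 220.])), (0.1, array([ 0.37, -0.24]), array([453., 210.])), (0.15, array([ 0.371, -0.227]), array([455., 197.]))]
(420, 387) [(0, array([ 0.282, -0.169]), array([465., 279.])), (0.03, array([ 0.285, -0.164]), array([466., 271.])), (0.06, array([ 0.287, -0.159]), array([467., 263.])), (0.1, array([ 0.291, -0.153]), array([469., 252.])), (0.15, array([ 0.295, -0.145]), array([470., 237.]))]
190 448 161
205 432 52
220 452 56
235 459 60
250 463 79
265 464 135
280 465 138
295 470 83
310 471 54
325 467 52
340 467 50
355 460 56
370 455 97
```

Call:
arm_command --targets '[[0.4,[0.001,0,0.03],[0,0,0]],[0.4,[0,0,0.025],[0,0,0]],[0.4,[0,0,0.018],[0,0,0]],[0.4,[0,0,0],[0,0,0]],[0.4,[0,0,0],[0,0,0]],[0.34,[0,0,0],[0,0,0]],[0.34,[0,0,0],[0,0,0]],[0.34,[0,0,0],[0,0,0]]]'

```text
clock: 21.7
position: [0.5875, 0.113, 0.0277]
ee_rot: [0.067, 0.998, 0.0, 0.0]
contact_force: [0.6, 0.7, 1.3]
finger_gap: 0.0292
gripper_force: 0.4
```

Call:
arm_command --targets '[[0.33,[0,0,0],[0,0,0]],[0.325,[0,0,0],[0,0,0]],[0.32,[0,0,0],[0,0,0]],[0.32,[0,0,0],[0,0,0]],[0.32,[0,0,0],[0,0,0]]]'

```text
clock: 22.32
position: [0.5875, 0.113, 0.0277]
ee_rot: [0.067, 0.998, 0.0, 0.0]
contact_force: [1.0, 0.1, 5.4]
finger_gap: 0.0276
gripper_force: 9.7
```

Call:
arm_command --targets '[[0.32,[0,0,-0.004],[0,0,0]],[0.32,[0,0,-0.006],[0,0,0]],[0.32,[0,0,0],[0,0,0]],[0.32,[0,0,0],[0,0,0]]]'

```text
clock: 22.82
position: [0.587, 0.1129, 0.0371]
ee_rot: [0.067, 0.998, -0.0, -0.0]
contact_force: [-1.0, -0.8, -0.2]
finger_gap: 0.0278
gripper_force: 9.6
```

```bash
python3 - <<'E'
from h import *
im,c=grab('wrist')
im=im[:,:,::-1][150:400,170:470]
o=cv2.resize(im,None,fx=1.6,fy=1.6);
s=grab('scene')[0][200:330,210:350,::-1]
s=cv2.resize(s,None,fx=2.2,fy=2.2)
h=max(o.shape[0],s.shape[0]);q=np.zeros((h,o.shape[1]+s.shape[1],3),np.uint8);q[:o.shape[0],:o.shape[1]]=o;q[:s.shape[0],o.shape[1]:]=s
cv2.imwrite('pics/m4.png',q);print(q.shape)
E
```

```text
(400, 788, 3)
```

View pics/m4.png

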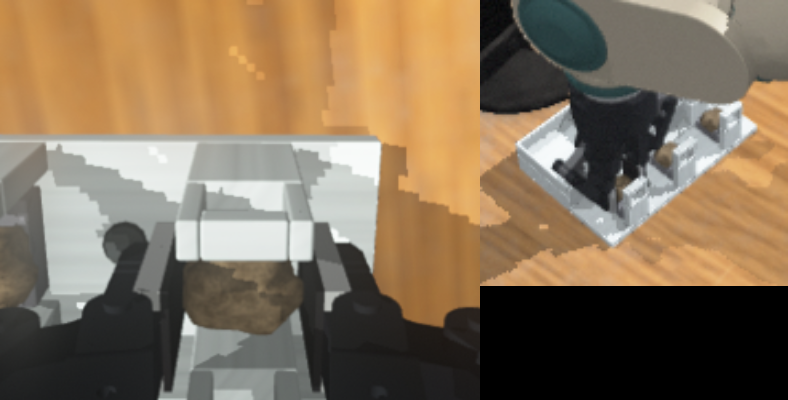

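The sample hangs between the pads and the grip holds at 9.6 N. Lifting it clear and checking the tray position.

Call:
arm_command --targets '[[0.32,[0,0,-0.02],[0,0,0]],[0.32,[0,0,-0.025],[0,0,0]],[0.32,[0,0,-0.025],[0,0,0]],[0.32,[0,0,0],[0,0,0]],[0.32,[0,0,0],[0,0,0]]]'

```text
clock: 23.55
position: [0.5869, 0.1129, 0.1068]
ee_rot: [0.067, 0.998, -0.0, -0.0]
contact_force: [-0.2, -0.3, -1.0]
finger_gap: 0.0272
gripper_force: 9.6
```

```bash
cat > tr.py <<'E'
from h import *
import sys
im=grab('top')[0][:,:,::-1].copy();ref=cv2.imread('pics/top0.png')
for n,b in(('tray',(268,348,420,518)),):
    T=cv2.Canny(ref,40,120)[b[0]:b[1],b[2]:b[3]]
    m=cv2.matchTemplate(cv2.GaussianBlur(cv2.Canny(im,40,120),(5,5),0)[220:400,380:570],cv2.GaussianBlur(T,(5,5),0),cv2.TM_CCOEFF_NORMED)
    _,v,_,l=cv2.minMaxLoc(m);print(n,'score',round(v,2),'shift px',l[0]+380-b[2],l[1]+220-b[0])
C=np.array([.431,-.259]);a=np.radians(3.4);A=np.array([[np.cos(a),-np.sin(a)],[np.sin(a),np.cos(a)]])
s=readout.state();R=Rn.from_quat(s['ee_rot']).as_matrix();P=s['position'];print(P,'gf',s['gripper_force'],s['finger_gap'],'toolx yaw',np.degrees(np.arctan2(R[1,0],R[0,0])))
for q in((.027,.03),(-.027,0),(.027,-.03)):
    w=np.r_[C+A@q,P[2]];print(w.round(4),'tool',(R.T@(w-P)).round(4))
E
python3 tr.py
```

```text
tray score 0.7 shift px 0 0
[0.58661583 0.11286486 0.10618679] gf 9.631097562305513 0.027553377985340112 toolx yaw 172.27425421758738
[ 0.4562 -0.2275  0.1062] tool [ 8.350e-02 -3.548e-01  3.000e-04]
[ 0.404  -0.2606  0.1062] tool [ 0.1307 -0.3946  0.0004]
[ 0.4597 -0.2873  0.1062] tool [ 7.190e-02 -4.136e-01  4.000e-04]
```

Call:
arm_command --targets '[[0.32,[0.0083,-0.035,0],[0,0,0]],[0.32,[0.0084,-0.0355,0],[0,0,0]],[0.32,[0.0083,-0.0355,0],[0,0,0]],[0.32,[0.0084,-0.0355,0],[0,0,0]],[0.32,[0.0083,-0.0355,0],[0,0,0]],[0.32,[0.0084,-0.0355,0],[0,0,0]],[0.32,[0.0083,-0.0355,0],[0,0,0]],[0.32,[0.0084,-0.0355,0],[0,0,0]],[0.32,[0.0083,-0.0355,0],[0,0,0]],[0.32,[0.0084,-0.0355,0],[0,0,0]],[0.32,[0,0,0],[0,0,-5.5]],[0.32,[0,0,0],[0,0,-5.5]],[0.32,[0,0,0],[0,0,0]],[0.32,[0,0,0],[0,0,0]]]'

```text
clock: 25.35
position: [0.4566, -0.2269, 0.1067]
ee_rot: [-0.028, 1.0, 0.0, -0.0]
contact_force: [0.3, -0.1, 0.3]
finger_gap: 0.0274
gripper_force: 9.6
```

```bash
python3 tr.py
```

```text
tray score 0.21 shift px 0 0
[ 0.45666145 -0.22689834  0.10686077] gf 9.64803959694109 0.027125738293795464 toolx yaw -176.80001252555883
[ 0.4562 -0.2275  0.1069] tool [ 0.0005 -0.0005  0.    ]
[ 0.404  -0.2606  0.1069] tool [ 0.0544 -0.0307  0.    ]
[ 0.4597 -0.2873  0.1069] tool [ 0.0003 -0.0605 -0.    ]
```

Lower to TCP z ≈ 0.021.

Call:
arm_command --targets '[[0.32,[0,0,0.03],[0,0,0]],[0.32,[0,0,0.03],[0,0,0]],[0.32,[0,0,0.018],[0,0,0]],[0.32,[0,0,0.008],[0,0,0]],[0.32,[0,0,0],[0,0,0]],[0.32,[0,0,0],[0,0,0]]]'

```text
clock: 26.15
position: [0.4575, -0.2275, 0.0224]
ee_rot: [-0.029, 1.0, -0.001, 0.001]
contact_force: [0.1, -0.2, -0.3]
finger_gap: 0.0272
gripper_force: 9.6
```

Call:
arm_command --targets '[[0.32,[0,0,0.0015],[0,0,0]],[0.32,[0,0,0.0015],[0,0,0]],[0.32,[0,0,0],[0,0,0]],[0.32,[0,0,0],[0,0,0]]]'

```text
clock: 26.65
position: [0.4568, -0.2271, 0.0183]
ee_rot: [-0.029, 1.0, -0.0, 0.0]
contact_force: [0.3, 0.1, -0.4]
finger_gap: 0.0275
gripper_force: 9.6
```

Call:
arm_command --targets '[[0.32,[0,0,0.001],[0,0,0]],[0.32,[0,0,0.001],[0,0,0]],[0.32,[0,0,0],[0,0,0]],[0.32,[0,0,0],[0,0,0]]]'

```text
clock: 27.15
position: [0.457, -0.2272, 0.0178]
ee_rot: [-0.029, 1.0, -0.0, 0.0]
contact_force: [-5.5, 3.6, 12.8]
finger_gap: 0.0276
gripper_force: 15.9
```

Call:
arm_command --targets '[[0.33,[0,0,0],[0,0,0]],[0.34,[0,0,0],[0,0,0]],[0.36,[0,0,0],[0,0,0]],[0.4,[0,0,0],[0,0,0]],[0.42,[0,0,0],[0,0,0]],[0.42,[0,0,0],[0,0,0]],[0.42,[0,0,-0.02],[0,0,0]],[0.42,[0,0,-0.05],[0,0,0]],[0.42,[0,0,-0.05],[0,0,0]],[0.42,[0,0,0],[0,0,0]],[0.42,[0,0,0],[0,0,0]]]'

```text
clock: 28.52
position: [0.4564, -0.2267, 0.1351]
ee_rot: [-0.029, 1.0, 0.001, -0.001]
contact_force: [0.3, -0.0, -0.8]
finger_gap: 0.0356
gripper_force: 0.0
```

```bash
cat > br.py <<'E'
# brown blobs (samples) in the wrist view -> world at given height
from h import *
import sys
s=readout.state();R=Rn.from_quat(s['ee_rot']).as_matrix()
im,c=grab('wrist',sys.argv[1]);z=float(sys.argv[2])
h=cv2.cvtColor(im,cv2.COLOR_RGB2HSV)
print('tcp',s['position'].round(4),'toolx',np.degrees(np.arctan2(R[1,0],R[0,0])).round(1))
u0,u1,v0,v1=map(int,sys.argv[3:7])
m=((h[...,0]>8)&(h[...,0]<28)&(h[...,1]>70)).astype(np.uint8);k=np.zeros_like(m);k[v0:v1,u0:u1]=m[v0:v1,u0:u1]
k=cv2.morphologyEx(k,cv2.MORPH_OPEN,np.ones((3,3)))
n,_,st,ce=cv2.connectedComponentsWithStats(k)
for i in range(1,n):
    if st[i,4]>100: w=px2w(c,*ce[i],z);print(st[i],ce[i].round(0),w.round(4),'tool',(R.T@(w-s['position'])).round(4))
E
python3 - <<'E'
from h import *
c=cams.calibration('wrist');C=np.array([.431,-.259]);a=np.radians(3.4);A=np.array([[np.cos(a),-np.sin(a)],[np.sin(a),np.cos(a)]])
q=np.array([w2px(c,np.r_[C+A@np.array(x),.005]) for x in((.05,.065),(.05,-.065),(-.05,.065),(-.05,-.065))]);print(q.round(0))
E
python3 br.py w5.png .014 60 640 0 330
```

```text
[[371. 267.]
 [185. 267.]
 [375. 117.]
 [171. 118.]]
tcp [ 0.4564 -0.2267  0.1351] toolx -176.7
[    60      0    580    330 146326] [381. 152.] [ 0.3985 -0.1928  0.014 ] tool [0.0557 0.037  0.1212]
[171 227  20  47 324] [177. 254.] [ 0.4727 -0.3229  0.014 ] tool [-0.011  -0.0972  0.121 ]
[ 303  228   38   38 1003] [321. 247.] [ 0.4623 -0.2264  0.014 ] tool [-0.0061 -0.0002  0.1211]
```

Call:
arm_command --targets '[[0.4,[0,0,0],[0,0,5.5]],[0.4,[0,0,0],[0,0,5.5]],[0.4,[-0.0141,0.0483,0],[0,0,0]],[0.4,[-0.0141,0.0483,0],[0,0,0]],[0.4,[-0.0141,0.0483,0],[0,0,0]],[0.4,[-0.0141,0.0483,0],[0,0,0]],[0.4,[-0.014,0.0484,0],[0,0,0]],[0.4,[-0.014,0.0484,0],[0,0,0]],[0.4,[0,0,0.03],[0,0,0]],[0.4,[0,0,0],[0,0,0]],[0.4,[0,0,0],[0,0,0]]]'

```text
clock: 29.95
position: [0.5792, 0.0484, 0.1061]
ee_rot: [0.068, 0.998, -0.0, -0.001]
contact_force: [0.9, 0.0, 0.5]
finger_gap: 0.034
gripper_force: 0.0
```

```bash
python3 m3.py; python3 br.py w6.png .034 290 355 235 300
```

```text
[0.57915685 0.04843758 0.10610367] yaw err -0.04
0.064 [0.5876 0.1127 0.1   ] tool [0.0003 0.0648 0.0061]
0 [0.579  0.0493 0.1   ] tool [0.0003 0.0008 0.0061]
-0.064 [ 0.5704 -0.0141  0.1   ] tool [ 0.0002 -0.0632  0.0061]
tcp [0.5792 0.0484 0.1061] toolx 172.2
[302 245  41  33 996] [322. 262.] [0.5788 0.0484 0.034 ] tool [ 0.0003 -0.      0.0721]
```

Call:
arm_command --targets '[[0.4,[0,0.0005,0.03],[0,0,0]],[0.4,[0,0,0.027],[0,0,0]],[0.4,[0,0,0.017],[0,0,0]],[0.4,[0,0,0],[0,0,0]],[0.36,[0,0,0],[0,0,0]],[0.33,[0,0,0],[0,0,0]],[0.33,[0,0,0],[0,0,0]],[0.33,[0,0,0],[0,0,0]]]'

```text
clock: 31.0
position: [0.5804, 0.0493, 0.0336]
ee_rot: [0.067, 0.998, -0.0, 0.001]
contact_force: [0.6, -1.5, 4.3]
finger_gap: 0.0284
gripper_force: 3.7
```

Call:
arm_command --targets '[[0.326,[0,0,0],[0,0,0]],[0.322,[0,0,0],[0,0,0]],[0.322,[0,0,0],[0,0,0]],[0.322,[0,0,0],[0,0,0]]]'

```text
clock: 31.5
position: [0.5804, 0.0492, 0.0336]
ee_rot: [0.067, 0.998, -0.0, 0.001]
contact_force: [0.4, -1.7, 7.2]
finger_gap: 0.0279
gripper_force: 8.3
```

Call:
arm_command --targets '[[0.321,[0,0,-0.005],[0,0,0]],[0.321,[0,0,-0.015],[0,0,0]],[0.321,[0,0,-0.025],[0,0,0]],[0.321,[0,0,-0.028],[0,0,0]],[0.321,[0,0,0],[0,0,0]],[0.321,[0,0,0],[0,0,0]]]'

```text
clock: 32.25
position: [0.579, 0.0495, 0.1045]
ee_rot: [0.067, 0.998, -0.0, -0.001]
contact_force: [0.7, 0.1, -0.6]
finger_gap: 0.0275
gripper_force: 8.8
```

```bash
python3 tr.py
```

```text
tray score 0.65 shift px 0 0
[0.57874726 0.04944983 0.10396834] gf 8.763598843943328 0.02758708965795772 toolx yaw 172.2788271098143
[ 0.4562 -0.2275  0.104 ] tool [ 0.0843 -0.2909  0.0003]
[ 0.404  -0.2606  0.104 ] tool [ 0.1315 -0.3307  0.0004]
[ 0.4597 -0.2873  0.104 ] tool [ 7.270e-02 -3.497e-01  3.000e-04]
```

Call:
arm_command --targets '[[0.321,[0.0146,-0.0367,0],[0,0,0]],[0.321,[0.0146,-0.0367,0],[0,0,0]],[0.321,[0.0146,-0.0367,0],[0,0,0]],[0.321,[0.0146,-0.0367,0],[0,0,0]],[0.321,[0.0146,-0.0367,0],[0,0,0]],[0.321,[0.0146,-0.0367,0],[0,0,0]],[0.321,[0.0146,-0.0368,0],[0,0,0]],[0.321,[0.0146,-0.0368,0],[0,0,0]],[0.321,[0.0147,-0.0369,0],[0,0,0]],[0.321,[0,0,0],[0,0,-5.5]],[0.321,[0,0,0],[0,0,-5.5]],[0.321,[0,0,0.03],[0,0,0]],[0.321,[0,0,0],[0,0,0]],[0.321,[0,0,0],[0,0,0]]]'

```text
clock: 34.05
position: [0.4047, -0.2605, 0.0755]
ee_rot: [-0.029, 1.0, 0.0, -0.0]
contact_force: [0.6, -0.2, -0.5]
finger_gap: 0.0278
gripper_force: 8.8
```

```bash
python3 tr.py
```

```text
tray score 0.17 shift px 15 -1
[ 0.40501282 -0.26078675  0.07599986] gf 8.785346222575754 0.027731888160444848 toolx yaw -176.72551429010912
[ 0.4562 -0.2275  0.076 ] tool [-0.053   0.0304  0.    ]
[ 0.404  -0.2606  0.076 ] tool [ 0.001   0.0002 -0.    ]
[ 0.4597 -0.2873  0.076 ] tool [-0.0531 -0.0296  0.    ]
```

Call:
arm_command --targets '[[0.321,[0,0,0.025],[0,0,0]],[0.321,[0,0,0.02],[0,0,0]],[0.321,[0,0,0.008],[0,0,0]],[0.321,[0,0,0.0015],[0,0,0]],[0.321,[0,0,0],[0,0,0]],[0.321,[0,0,0],[0,0,0]]]'

```text
clock: 34.85
position: [0.4052, -0.2609, 0.0216]
ee_rot: [-0.029, 1.0, -0.001, 0.001]
contact_force: [1.2, 0.1, 0.1]
finger_gap: 0.0278
gripper_force: 8.8
```

Call:
arm_command --targets '[[0.33,[0,0,0.001],[0,0,0]],[0.34,[0,0,0],[0,0,0]],[0.36,[0,0,0],[0,0,0]],[0.4,[0,0,0],[0,0,0]],[0.42,[0,0,0],[0,0,0]],[0.42,[0,0,0],[0,0,0]],[0.42,[0,0,-0.02],[0,0,0]],[0.42,[0,0,-0.05],[0,0,0]],[0.42,[0,0,-0.045],[0,0,0]],[0.42,[0,0,0],[0,0,0]],[0.42,[0,0,0],[0,0,0]]]'

```text
clock: 36.22
position: [0.4044, -0.2604, 0.134]
ee_rot: [-0.029, 1.0, 0.0, -0.0]
contact_force: [-0.3, -0.0, -0.3]
finger_gap: 0.036
gripper_force: 0.0
```

```bash
python3 br.py w7.png .014 0 640 0 330; python3 m3.py
```

```text
tcp [ 0.4044 -0.2604  0.134 ] toolx -176.7
[     0      0    640    330 159052] [348. 139.] [ 0.3397 -0.248   0.014 ] tool [0.0638 0.0159 0.1201]
[ 302  224   41   32 1010] [321. 240.] [ 0.4052 -0.2608  0.014 ] tool [-0.0009 -0.0005  0.12  ]
[347 305  20  25 396] [358. 319.] [ 0.4607 -0.2319  0.014 ] tool [-0.0579  0.0251  0.12  ]
[ 0.40413628 -0.26016391  0.13334914] yaw err 11.0
0.064 [0.5876 0.1127 0.1   ] tool [-0.2045  0.3617  0.0335]
0 [0.579  0.0493 0.1   ] tool [-0.1923  0.2989  0.0335]
-0.064 [ 0.5704 -0.0141  0.1   ] tool [-0.1801  0.2361  0.0334]
```

Call:
arm_command --targets '[[0.4,[0,0,0],[0,0,5.5]],[0.4,[0,0,0],[0,0,5.5]],[0.4,[-0.022,0.0444,0],[0,0,0]],[0.4,[-0.022,0.0444,0],[0,0,0]],[0.4,[-0.022,0.0444,0],[0,0,0]],[0.4,[-0.022,0.0444,0],[0,0,0]],[0.4,[-0.022,0.0444,0],[0,0,0]],[0.4,[-0.0217,0.0443,0],[0,0,0]],[0.4,[0,0,0.028],[0,0,0]],[0.4,[0,0,0],[0,0,0]],[0.4,[0,0,0],[0,0,0]]]'

```text
clock: 37.65
position: [0.5707, -0.0149, 0.1067]
ee_rot: [0.068, 0.998, -0.0, -0.0]
contact_force: [0.3, -0.1, 0.1]
finger_gap: 0.0342
gripper_force: 0.0
```

```bash
python3 m3.py; python3 br.py w8.png .034 290 355 235 300
```

```text
[ 0.57073819 -0.01487642  0.10666023] yaw err -0.04
0.064 [0.5876 0.1127 0.1   ] tool [0.0005 0.1287 0.0066]
0 [0.579  0.0493 0.1   ] tool [0.0005 0.0647 0.0066]
-0.064 [ 0.5704 -0.0141  0.1   ] tool [0.0004 0.0007 0.0067]
tcp [ 0.5707 -0.0149  0.1067] toolx 172.2
[ 302  244   44   33 1080] [323. 260.] [ 0.5694 -0.0141  0.034 ] tool [0.0014 0.0006 0.0727]
```

Call:
arm_command --targets '[[0.4,[0.0005,0.0006,0.03],[0,0,0]],[0.4,[0,0,0.027],[0,0,0]],[0.4,[0,0,0.018],[0,0,0]],[0.4,[0,0,0],[0,0,0]],[0.36,[0,0,0],[0,0,0]],[0.33,[0,0,0],[0,0,0]],[0.33,[0,0,0],[0,0,0]],[0.33,[0,0,0],[0,0,0]]]'

```text
clock: 38.7
position: [0.5716, -0.0139, 0.0331]
ee_rot: [0.067, 0.998, -0.0, 0.001]
contact_force: [1.4, -0.8, 5.2]
finger_gap: 0.0285
gripper_force: 5.7
```

Call:
arm_command --targets '[[0.326,[0,0,0],[0,0,0]],[0.322,[0,0,0],[0,0,0]],[0.322,[0,0,0],[0,0,0]],[0.322,[0,0,0],[0,0,0]]]'

```text
clock: 39.2
position: [0.5716, -0.014, 0.0332]
ee_rot: [0.067, 0.998, -0.0, 0.001]
contact_force: [0.4, -0.1, 6.4]
finger_gap: 0.0279
gripper_force: 10.8
```

Call:
arm_command --targets '[[0.322,[0,0,-0.005],[0,0,0]],[0.322,[0,0,-0.015],[0,0,0]],[0.322,[0,0,-0.025],[0,0,0]],[0.322,[0,0,-0.028],[0,0,0]],[0.322,[0,0,0],[0,0,0]],[0.322,[0,0,0],[0,0,0]]]'

```text
clock: 39.95
position: [0.5701, -0.0137, 0.1041]
ee_rot: [0.067, 0.998, -0.0, -0.001]
contact_force: [0.0, 0.1, -1.0]
finger_gap: 0.0278
gripper_force: 10.6
```

```bash
python3 tr.py
```

```text
tray score 0.57 shift px 0 0
[ 0.56987924 -0.01369038  0.10351787] gf 10.618317481130362 0.02705151289943413 toolx yaw 172.27721801050302
[ 0.4562 -0.2275  0.1035] tool [ 8.390e-02 -2.271e-01  2.000e-04]
[ 0.404  -0.2606  0.1035] tool [ 0.1311 -0.267   0.0003]
[ 0.4597 -0.2873  0.1035] tool [ 7.24e-02 -2.86e-01  2.00e-04]
```

Call:
arm_command --targets '[[0.322,[0.009,-0.0357,0],[0,0,0]],[0.322,[0.009,-0.0357,0],[0,0,0]],[0.322,[0.009,-0.0357,0],[0,0,0]],[0.322,[0.009,-0.0357,0],[0,0,0]],[0.322,[0.0091,-0.0358,0],[0,0,0]],[0.322,[0.0091,-0.0358,0],[0,0,0]],[0.322,[0.0091,-0.0358,0],[0,0,0]],[0.322,[0.0091,-0.0358,0],[0,0,0]],[0.322,[0,0,0],[0,0,-5.5]],[0.322,[0,0,0],[0,0,-5.5]],[0.322,[0,0,0.028],[0,0,0]],[0.322,[0,0,0],[0,0,0]],[0.322,[0,0,0],[0,0,0]]]'

```text
clock: 41.62
position: [0.4604, -0.2874, 0.0769]
ee_rot: [-0.029, 1.0, 0.0, -0.0]
contact_force: [0.9, -0.5, -0.7]
finger_gap: 0.0274
gripper_force: 10.6
```

Call:
arm_command --targets '[[0.322,[0,0,0.025],[0,0,0]],[0.322,[0,0,0.02],[0,0,0]],[0.322,[0,0,0.008],[0,0,0]],[0.322,[0,0,0.0015],[0,0,0]],[0.322,[0,0,0],[0,0,0]],[0.322,[0,0,0],[0,0,0]]]'

```text
clock: 42.38
position: [0.4609, -0.2878, 0.0232]
ee_rot: [-0.029, 1.0, -0.001, 0.001]
contact_force: [0.2, -0.3, -0.5]
finger_gap: 0.0277
gripper_force: 10.6
```

Call:
arm_command --targets '[[0.322,[0,0,0.0015],[0,0,0]],[0.33,[0,0,0],[0,0,0]],[0.34,[0,0,0],[0,0,0]],[0.36,[0,0,0],[0,0,0]],[0.4,[0,0,0],[0,0,0]],[0.42,[0,0,0],[0,0,0]],[0.42,[0,0,0],[0,0,0]],[0.42,[0,0,-0.02],[0,0,0]],[0.42,[0,0,-0.05],[0,0,0]],[0.42,[0,0,-0.055],[0,0,0]],[0.42,[0,0,-0.05],[0,0,0]],[0.42,[0,0.05,0],[0,0,0]],[0.42,[0,0.06,0],[0,0,0]],[0.42,[0,0.06,0],[0,0,0]],[0.42,[0,0.06,0],[0,0,0]],[0.42,[0,0,0],[0,0,0]],[0.42,[0,0,0],[0,0,0]]]'

```text
clock: 44.5
position: [0.4474, -0.058, 0.196]
ee_rot: [-0.029, 1.0, -0.0, 0.0]
contact_force: [-0.4, -0.1, 0.1]
finger_gap: 0.0359
gripper_force: 0.0
```

```bash
python3 tr.py|head -1; python3 - <<'E'
from h import *
t=grab('top')[0][:,:,::-1];s=grab('scene')[0][:,:,::-1]
o=np.zeros((600,800,3),np.uint8)
a=cv2.resize(t[130:350,140:520],None,fx=2.1,fy=2.1)[:,:800];h=min(a.shape[0],345);o[:h,:a.shape[1]]=a[117:][:h] if 0 else a[:h]
o[350:600,:250]=cv2.resize(t[260:345,420:515],(250,250));o[350:600,260:530]=cv2.resize(s[180:260,380:470],(270,250));o[350:600,540:800]=cv2.resize(s[210:400,200:400],(260,250))
cv2.imwrite('pics/m5.png',o)
E
```

```text
tray score 0.39 shift px 0 0
```

View pics/m5.png

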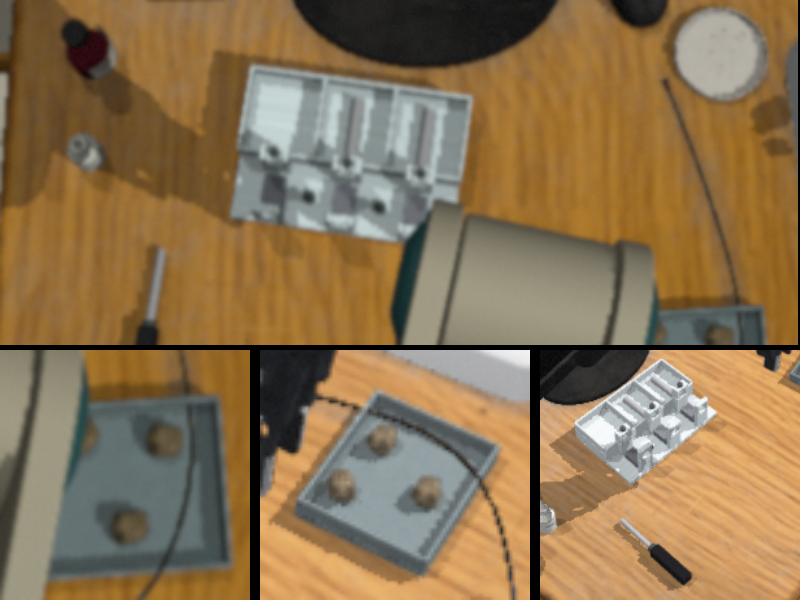

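The three samples are in the tray, which is still flat. Both pins are in the trough, the punch lies flat on the desk, the bottles are undisturbed and the arm is clear.

```bash
python3 -c "
from plant import arm
print(arm.finish_job())"
```

```text
the job is handed in; nothing more can be done
None
```

The job is done and handed in: I drove both remaining pins (bays 0 and 1; bay 2's was already gone) into the trough, laid the punch flat on the desk, and put all three samples in the tray with grip readings of at most 16 N.

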